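# Set the end play with the jig cover's wing screw

### The arm

A 6-joint arm with a two-finger parallel gripper is mounted at the origin on the work surface; the furniture and walls round the work are solid. World frame = base frame: x ahead of the robot, y to its left, z up, the work surface at z = 0. Lengths are in m, angles in rad, forces in N, time in s.
With the tool pointing down it reaches from about 0.4 to 0.825 m from the base axis. Payload 7 kg.
Tool frame: the origin (TCP) lies midway between the tips of the shut fingers; the grasp point (between the pads) lies 19 mm behind it; z points along the fingers, y is the line along which they close (so a half turn about z gives the same grasp; the last joint's range is limited). The gripper opens to 88 mm and grips with 3 to 60 N. Pads are 19 mm wide; open, the fingers measure 130 mm over their backs; the gripper's body (78 mm by 193 mm) begins 47 mm behind the grasp point.
Start: joints at [-1.026, 0.359, 0.012, 0, -1.224, -0.288], TCP at [0.171, -0.653, 0.227] pointing down, gripper open.
Joint ranges: [-3.07, 3.07], [-1.43, 2.12], [-1.02, 1.25], [-3.03, 1.67], [-3.05, -0], [-3.03, 3.03]. Speed limits (rad/s): [2.39, 2.39, 3.01, 3.14, 3.14, 3.14].

### API

Orientations are given as [roll, pitch, yaw] about the fixed x, y, z axes, in that order (R = Rz(yaw) Ry(pitch) Rx(roll)).
In Python, from station import get_state, grab_frame, calibration, job_done, boxes_of, regions_of, spot_point gives the robot as it stands. The module is installed in compiled form; this text tells all that it offers.
- The arm moves only by the tool arm_command, never from a script. Its argument "commands" is a list of rows, each an object of numbers: "tx", "ty", "tz": the shift along the tool's x, y, z each as a share of 25 cm, from -1 to 1; "twist": the turn about the tool's z as a share of 180 degrees, from -1 to 1. A call has exactly 8 rows; each row is the pose to reach, as a shift and turn from the pose commanded when the call began, along the tool's axes at that moment, turning the shorter way round; what a row does not reach only later rows make up. A row lasts 1/12 s, in which the tool goes at most 41.7 mm and 7.16 degrees, less where a joint would pass 70% of its speed; a pose out of reach is approached as far as the arm can. A call with a number of a shift or a turn outside -1 to 1 is refused whole. A call with a gripper value outside its range is refused whole. "claw" is the opening, from 0 (shut) to 1 (fully open), set as the call begins (left out, the last holds). The fingers move at their own pace and stop on an object; "grip_force" is the grip in N (left out, the last holds). Time passes only in rows, so rows that repeat a pose let the fingers close, or fill a call up. It gives the time, the measured TCP pose, the force, the opening and the grip force at its end, in the units of the state.
- get_state(): the state, without advancing time (a new reading comes with each control period).
- grab_frame(name): name is "scene" or "top"; returns the picture (384x512x3 uint8, red, green, blue); there is no depth.
- calibration(name): a dict with "camera_matrix" (3x3 intrinsics, pixels), "extrinsics" (4x4, takes a point from camera to world coordinates). Camera axes: x right, y down, z forward; pixel columns grow to the right and rows downward; lengths in m; the calibration is good to about 2 mm. A picture is of the moment at which its call begins. calibration takes no time and is no camera call.
- job_done(): hands the job in; it is judged then, once.
Trained networks look in the newest picture that a camera, given by its name, has taken for a name from the list of things; names that differ only in an ending like _2 or _b are one class to them, and where a whole thing is asked for, a point or a joint stands for the part that bears it (a point fixed in the world has none). Each returns a list of dicts, best first, with "score" (0 to 1); they miss things now and then, are a little off and sometimes report something else, mostly with a low value. They report only what shows in the picture. A call takes as long as a camera call.
- boxes_of(query, camera): "rect" ([left, top, right, bottom] in pixels, round what is visible of it).
- regions_of(query, camera): "region" (384x512 bool, what is visible of it) and "rect" ([left, top, right, bottom] in pixels, round what is visible of it).
- spot_point(query, camera): "uv" ([column, row] in pixels: a listed point, or the origin of a listed thing).
The state is a dict: "t": time; "q": joint angles; "qd": joint speeds; "joint_efforts": joint torques, N m; "eef_pos": TCP position; "ee_rot": TCP orientation; "force": force on the tool from outside, world axes, zero at the start; "moment": the same for the moment, N m; "width": finger opening in m; "gripper_force": force on a finger pad.
Only numpy, scipy, OpenCV 4.12 (cv2) and the standard library are available. Lean on these libraries where they do the work, as an engineer would, in place of code of your own. Each camera call takes 0.05 s, during which the arm holds its last target. There are 200 camera calls.

### The job

Lower the loose cover plate level onto the jig so that both dowel pins come up through its two holes and it lies flush. Then turn the wing screw on the cover clockwise until it bottoms, and back it off a quarter of a turn; let go with the cover still flush, and leave the capacitor and the loose bearing where they stand.

Things in the scene. Friction and masses are not known exactly. Their poses are not given: they have to be found in the camera images.
- jig: Aluminium jig block fixed to the bench, 160 x 76 x 30 mm (x, y, z), with a low foot 10 mm high reaching to 97 mm from the centre at each end, and a bearing sunk in a pocket in the middle. Two steel dowel pins of 12 mm diameter stand on its top at x = -55 and +55 mm, y = 0; they rise 18 mm above the top, the last 6 mm tapering to 6 mm diameter. Origin at the centre of the underside, x along the length, z up.
- jig_seat (a point): Centre of the jig's top face, 30 mm above the bench, where the centre of the cover's underside comes to lie; axes as the jig's.
- cover: Loose flat steel cover plate, 150 x 66 x 12 mm, lying on the bench, about 0.4 kg with its screw; two through holes of 15 mm diameter at x = -55 and +55 mm, y = 0. It fits either way round (half a turn makes no difference). Origin at the centre of the underside, x along the length, z up. It is lifted by the wing of its screw, which stands over its centre of mass.
- wing_screw (a joint): Angle in rad of the wing screw in the cover, about the cover's upward axis. 0 = bottomed against a hard stop (the wing then lies along the cover's length); it grows as the screw is turned anticlockwise seen from above (backed off), up to 2.8. It starts between 0.9 and 1.5. Friction of 0.06 N m holds it where it is left. The screw does not noticeably rise or sink.
- wing_grip (a point): Middle of the wing, on the screw's axis, 43 mm above the cover's underside. The wing is an upright dark steel bar 40 mm long (this point's x), 10 mm thick (y) and 28 mm tall, from 26 to 54 mm above the cover's underside, on a stem of 14 mm diameter; it turns with the screw.
- capacitor: Bystander: white capacitor can, 36 mm diameter, 74 mm tall, standing on the bench. Origin at the centre of the underside.
- loose_bearing: Bystander: ball bearing, 35 mm diameter, 11 mm thick, lying flat on the bench beyond the jig and the cover. Origin at the centre of the underside.

How it is judged:
On the way, in this order (a step that is already met when the one before it is completed fails the run):
1. the cover lies flush on the jig with both pins through its holes (z of cover in the frame of jig_seat below 0.003 m and horizontal distance between cover and jig_seat below 0.005 m and angle between the x axis of cover and the x axis of jig, either way round below 0.1 rad and angle between cover's own z axis and vertical below 0.04 rad), for 0.2 s.
2. the wing screw is turned clockwise until it bottoms, the cover still seated (all of step 1 and value of joint wing_screw below 0.06 rad), for 0.2 s.
At the end, for the whole second after the job is handed in: The cover lies on the jig with its underside within 3 mm of the jig's top, centred within 5 mm and aligned within 0.1 rad, level within 0.04 rad; the wing screw stands a quarter turn (1.57 rad, within 0.35 rad) back from its stop; both at rest (all of step 1 and value of joint wing_screw between 1.22 and 1.92 rad and velocity of joint wing_screw between -0.05 and 0.05 rad/s and linear speed of cover below 0.02 m/s); the robot touches nothing.
It fails at once if the capacitor or the loose bearing is moved more than 30 mm (distance of any of capacitor, loose_bearing from where it was at the start of the episode above 0.03 m).
It also fails if it takes over 48 s, if anything falls off the work surface, if the arm or the gripper's body presses on something with over 40 N, if the wrist force passes 120 N, or if a joint passes its speed limit or range.

## Working session

There is one attempt and no reset: what is moved stays moved. The work goes in short steps, Python scripts to look and compute and a tool call to move; the robot and the scene stay as the last step left them, time stands still between calls to the robot, and variables do not carry over. Pictures are saved under pics/ and viewed, at most 10 in all, crops included, and the job is handed in when it is done.

Besides the shell and the picture viewer there is one more tool, called after "Emit:" by a JSON object that holds its "name" and its "arguments". arm_command: Moves the arm, as the interface text tells. Shift numbers are shares of 25 cm and turn numbers shares of 180 degrees, none past 1 either way. Its arguments: {"type":"object","properties":{"commands":{"type":"array"},"claw":{"type":"number"},"grip_force":{"type":"number"}},"required":["commands"]}

```bash
mkdir -p pics; cat > h.py <<'E'
import numpy as np,cv2
from station import *
def ray(cam,uv,z):
    c=calibration(cam);K=np.array(c["camera_matrix"]);T=np.array(c["extrinsics"])
    d=T[:3,:3]@np.linalg.inv(K)@np.array([uv[0],uv[1],1.]);o=T[:3,3]
    return (o+d*(z-o[2])/d[2])
def save(cam,n):
    im=grab_frame(cam);cv2.imwrite("pics/"+n,im[:,:,::-1]);return im
E
python3 - <<'E'
from h import *
np.set_printoptions(precision=4,suppress=True)
a=save("scene","s0.png");b=save("top","t0.png")
cv2.imwrite("pics/both.png",cv2.resize(np.hstack([a,b])[:,:,::-1],(800,300)))
s=get_state();print(s["eef_pos"],s["ee_rot"],s["q"],s["width"],s["t"])
for n in["scene","top"]:
  print(n,calibration(n)["extrinsics"][:3])
for q,z in[("jig",0),("jig_seat",.03),("cover",0),("wing_grip",.043),("capacitor",0),("loose_bearing",0)]:
  for n in["scene","top"]:
    for r in spot_point(q,n)[:2]:print(q,n,r["uv"],round(r["score"],2),ray(n,r["uv"],z))
E
```

```text
[ 0.1713 -0.6525  0.2257] [ 3.1402 -0.0001 -2.8849] [-1.0259  0.3593  0.0112 -0.0003 -1.2241 -0.2881] 0.08771690247643094 0.1
scene [[-0.5909 -0.4339  0.6801 -0.    ]
 [-0.8067  0.3116 -0.5021  0.7528]
 [ 0.006  -0.8454 -0.5342  0.5447]]
top [[-0.0188 -0.9985  0.0515  0.517 ]
 [-0.9996  0.0177 -0.0225  0.3174]
 [ 0.0215 -0.0519 -0.9984  0.9838]]
jig scene [261.1, 280.0] 0.91 [0.4606 0.392  0.    ]
jig top [209.1, 248.3] 0.97 [0.4476 0.3913 0.    ]
jig_seat scene [264.4, 266.9] 0.8 [0.4559 0.3897 0.03  ]
jig_seat scene [325.5, 220.3] 0.52 [0.4906 0.2249 0.03  ]
jig_seat top [207.3, 244.6] 0.83 [0.4569 0.3925 0.03  ]
cover scene [324.9, 220.8] 0.79 [0.5186 0.1962 0.    ]
cover top [308.6, 211.0] 0.77 [0.5185 0.1895 0.    ]
wing_grip scene [328.3, 205.0] 0.53 [0.5099 0.201  0.043 ]
wing_grip top [311.3, 216.5] 0.67 [0.5077 0.1901 0.043 ]
capacitor scene [266.7, 186.8] 0.93 [0.6789 0.2116 0.    ]
capacitor top [295.6, 134.0] 0.89 [0.6757 0.2122 0.    ]
loose_bearing scene [237.7, 210.0] 0.73 [0.6445 0.3099 0.    ]
loose_bearing top [253.9, 150.2] 0.69 [0.6439 0.2978 0.    ]
```

View pics/t0.png

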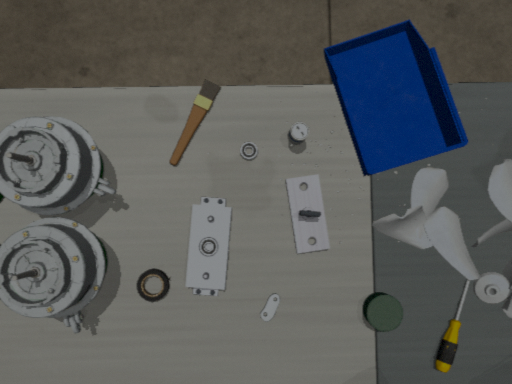

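View pics/s0.png

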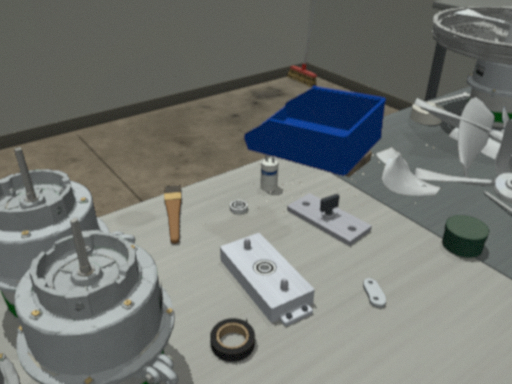

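The top view shows the jig at (208,247) with pins at about (211,219) and (206,276). The cover is at (308,213) with holes at (304,186) and (312,241), and its wing at (311,214) lies nearly along image x. The capacitor is at (299,132) and the bearing at (249,150).

```bash
python3 - <<'E'
from h import *
im=cv2.imread("pics/t0.png")
c=im[165:300,180:340];cv2.imwrite("pics/c0.png",cv2.resize(c,None,fx=4.4,fy=4.4,interpolation=cv2.INTER_CUBIC))
np.set_printoptions(precision=4,suppress=True)
grab_frame("top")
for q,z in[("cover",.012),("jig",.03),("wing_screw",.05),("wing_grip",.05)]:
  for r in regions_of(q,"top")[:1]:
    ys,xs=np.nonzero(r["region"]);m=cv2.minAreaRect(np.c_[xs,ys].astype(np.float32))
    bp=cv2.boxPoints(m);P=np.array([ray("top",p,z)[:2] for p in bp])
    e=[P[1]-P[0],P[2]-P[1]];L=[np.linalg.norm(v) for v in e];v=e[int(np.argmax(L))]
    print(q,r["score"],r["rect"],len(xs),m,P.mean(0),L,np.degrees(np.arctan2(v[1],v[0]))%180)
E
```

```text
cover 0.95 [287.4, 173.5, 329.8, 252.6] 2428 ((307.02996826171875, 213.2100067138672), (75.3775863647461, 33.94112777709961), 81.8698959350586) [0.5144 0.1943] [np.float64(0.06825268716305764), np.float64(0.15037404064981288)] 6.676918636469793
jig 0.66 [184.7, 198.9, 233.8, 296.6] 3720 ((207.88743591308594, 246.1648712158203), (40.97464370727539, 99.12323760986328), 5.877392768859863) [0.4544 0.3913] [np.float64(0.1915832448080839), np.float64(0.08001803936447589)] 173.44333702544657
wing_screw 0.6 [301.3, 208.6, 320.9, 216.3] 124 ((309.5, 213.0), (6.0, 21.0), 90.0) [0.5146 0.1943] [np.float64(0.04042059377471289), np.float64(0.011505029642051773)] 88.9275657168016
wing_grip 0.17 [287.6, 122.7, 308.8, 144.9] 388 ((297.5000305175781, 132.50003051757812), (18.384775161743164, 24.041629791259766), 45.0) [0.6705 0.2138] [np.float64(0.04694033264386209), np.float64(0.035640178100782016)] 134.09859998102627
```

View pics/c0.png

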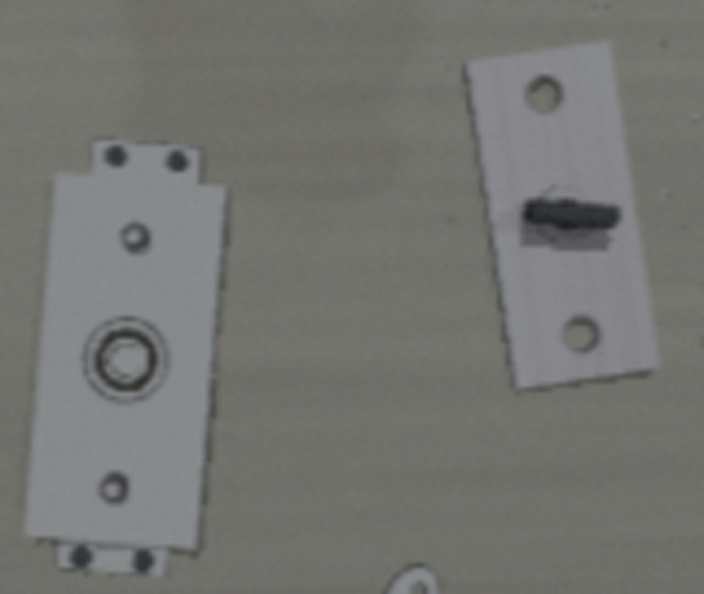

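The crop shows pin tops at (136,237) and (114,487). Cover holes are at (544,94) and (581,334), and the wing bar runs from (526,212) to (619,216).

```bash
python3 - <<'E'
from h import *
np.set_printoptions(precision=4,suppress=True)
f=lambda x,y:((x+.5)/4.4-.5+180,(y+.5)/4.4-.5+165)
for n,a,b,z in[("pins",(136,237),(114,487),.045),("holes",(544,94),(581,334),.012),("wing",(526,211),(619,214),.054),("seat",(126,359),(126,359),.03)]:
  A,B=ray("top",f(*a),z),ray("top",f(*b),z);d=A-B
  print(n,A[:2],B[:2],(A+B)[:2]/2,np.linalg.norm(d),np.degrees(np.arctan2(d[1],d[0]))%180)
  # reproject
E
```

```text
pins [0.5077 0.3844] [0.3996 0.3955] [0.4536 0.3899] 0.10857016203969219 174.1646004931326
holes [0.5687 0.2005] [0.4597 0.1864] [0.5142 0.1934] 0.10998449736772385 7.409127886093585
wing [0.5158 0.2146] [0.5137 0.1742] [0.5147 0.1944] 0.040510418657271854 87.0795694833868
seat [0.4538 0.3906] [0.4538 0.3906] [0.4538 0.3906] 0.0 0.0
```

```bash
python3 - <<'E'
from h import *
np.set_printoptions(precision=3,suppress=True)
for uv in[(440,130),(430,8),(505,190),(470,165),(480,100),(395,165),(430,185)]:
  print("scene",uv,[ray("scene",uv,z) for z in(0,.1,.2,.3)])
for uv in[(430,185),(490,288),(505,190),(480,240),(395,225)]:
  print("top",uv,[ray("top",uv,z) for z in(0,.1,.2)])
E
```

```text
scene (440, 130) [array([ 0.636, -0.324,  0.   ]), array([ 0.519, -0.126,  0.1  ]), array([0.402, 0.072, 0.2  ]), array([0.286, 0.269, 0.3  ])]
scene (430, 8) [array([ 1.549, -1.514,  0.   ]), array([ 1.265, -1.098,  0.1  ]), array([ 0.98 , -0.682,  0.2  ]), array([ 0.696, -0.266,  0.3  ])]
scene (505, 190) [array([ 0.378, -0.186,  0.   ]), array([ 0.309, -0.014,  0.1  ]), array([0.239, 0.159, 0.2  ]), array([0.17 , 0.331, 0.3  ])]
scene (470, 165) [array([ 0.483, -0.222,  0.   ]), array([ 0.394, -0.043,  0.1  ]), array([0.305, 0.136, 0.2  ]), array([0.217, 0.315, 0.3  ])]
scene (480, 100) [array([ 0.693, -0.596,  0.   ]), array([ 0.565, -0.348,  0.1  ]), array([ 0.438, -0.101,  0.2  ]), array([0.311, 0.147, 0.3  ])]
scene (395, 165) [array([ 0.582, -0.082,  0.   ]), array([0.476, 0.071, 0.1  ]), array([0.369, 0.224, 0.2  ]), array([0.262, 0.378, 0.3  ])]
scene (430, 185) [array([ 0.482, -0.075,  0.   ]), array([0.394, 0.077, 0.1  ]), array([0.305, 0.229, 0.2  ]), array([0.217, 0.381, 0.3  ])]
top (430, 185) [array([ 0.567, -0.06 ,  0.   ]), array([ 0.562, -0.022,  0.1  ]), array([0.557, 0.017, 0.2  ])]
top (490, 288) [array([ 0.356, -0.174,  0.   ]), array([ 0.373, -0.124,  0.1  ]), array([ 0.389, -0.074,  0.2  ])]
top (505, 190) [array([ 0.554, -0.214,  0.   ]), array([ 0.55, -0.16,  0.1 ]), array([ 0.546, -0.106,  0.2  ])]
top (480, 240) [array([ 0.453, -0.158,  0.   ]), array([ 0.46, -0.11,  0.1 ]), array([ 0.466, -0.061,  0.2  ])]
top (395, 225) [array([0.487, 0.015, 0.   ]), array([0.49 , 0.045, 0.1  ]), array([0.493, 0.076, 0.2  ])]
```

Emit:
{"name": "arm_command", "arguments": {"commands": [{"tz": -0.15}, {"tz": -0.3}, {"tz": -0.45}, {"tz": -0.6}, {"tz": -0.7}, {"tz": -0.7}, {"tz": -0.7}, {"tz": -0.7}], "claw": 1}}

```text
invalid input
```

Emit:
{"name": "arm_command", "arguments": {"commands": [{"tx": 0, "ty": 0, "tz": -0.15, "twist": 0}, {"tx": 0, "ty": 0, "tz": -0.3, "twist": 0}, {"tx": 0, "ty": 0, "tz": -0.45, "twist": 0}, {"tx": 0, "ty": 0, "tz": -0.6, "twist": 0}, {"tx": 0, "ty": 0, "tz": -0.7, "twist": 0}, {"tx": 0, "ty": 0, "tz": -0.7, "twist": 0}, {"tx": 0, "ty": 0, "tz": -0.7, "twist": 0}, {"tx": 0, "ty": 0, "tz": -0.7, "twist": 0}], "claw": 1, "grip_force": 30}}

```text
t: 1.62
eef_pos: [0.1715, -0.6525, 0.4008]
ee_rot: [3.141, 0.0, -2.885]
force: [0.9, -0.1, -1.0]
width: 0.0873
gripper_force: 0.0
```

```bash
cat >> h.py <<'E'
def sh(p,yaw,q,q2yaw=None):
    c,s=np.cos(yaw),np.sin(yaw);d=np.array(q)-np.array(p)
    tw=0 if q2yaw is None else -((np.degrees(q2yaw-yaw)+180)%360-180)/180
    return np.round(np.array([c*d[0]+s*d[1],s*d[0]-c*d[1],-d[2]])/.25,3),round(tw,4)
E
python3 - <<'E'
from h import *
p=(.1715,-.6525,.4008)
w=[p,(.40,-.45,.40),(.53,-.18,.40),(.55,.06,.40),(.5145,.194,.25)]
y=-2.885
for a,b in zip(w,w[1:]):print(sh(a,y,b,np.radians(-92.7)))
E
```

```text
(array([-1.09 ,  0.552,  0.003]), np.float64(-0.4033))
(array([-0.777,  0.913, -0.   ]), np.float64(-0.4033))
(array([-0.321,  0.908, -0.   ]), np.float64(-0.4033))
(array([0.001, 0.554, 0.6  ]), np.float64(-0.4033))
```

Emit:
{"name": "arm_command", "arguments": {"commands": [{"tx": -0.13, "ty": 0.07, "tz": 0, "twist": 0}, {"tx": -0.26, "ty": 0.14, "tz": 0, "twist": 0}, {"tx": -0.39, "ty": 0.2, "tz": 0, "twist": 0}, {"tx": -0.52, "ty": 0.27, "tz": 0, "twist": 0}, {"tx": -0.65, "ty": 0.35, "tz": 0, "twist": 0}, {"tx": -0.78, "ty": 0.42, "tz": 0, "twist": 0}, {"tx": -0.9, "ty": 0.48, "tz": 0, "twist": 0}, {"tx": -1, "ty": 0.54, "tz": 0, "twist": 0}], "claw": 1, "grip_force": 30}}

```text
t: 2.28
eef_pos: [0.3801, -0.4568, 0.3998]
ee_rot: [3.139, -0.001, -2.884]
force: [0.4, -0.4, 0.3]
width: 0.0875
gripper_force: 0.0
```

Emit:
{"name": "arm_command", "arguments": {"commands": [{"tx": -0.1, "ty": 0.12, "tz": 0, "twist": 0}, {"tx": -0.2, "ty": 0.24, "tz": 0, "twist": 0}, {"tx": -0.3, "ty": 0.36, "tz": 0, "twist": 0}, {"tx": -0.4, "ty": 0.48, "tz": 0, "twist": 0}, {"tx": -0.5, "ty": 0.6, "tz": 0, "twist": 0}, {"tx": -0.6, "ty": 0.72, "tz": 0, "twist": 0}, {"tx": -0.7, "ty": 0.82, "tz": 0, "twist": 0}, {"tx": -0.8, "ty": 0.92, "tz": 0, "twist": 0}]}}

```text
t: 2.95
eef_pos: [0.5139, -0.1835, 0.4003]
ee_rot: [3.141, -0.002, -2.884]
force: [1.1, 0.2, 0.2]
width: 0.0878
gripper_force: 0.0
```

Emit:
{"name": "arm_command", "arguments": {"commands": [{"tx": -0.04, "ty": 0.12, "tz": 0, "twist": -0.035}, {"tx": -0.08, "ty": 0.24, "tz": 0, "twist": -0.07}, {"tx": -0.12, "ty": 0.36, "tz": 0, "twist": -0.105}, {"tx": -0.16, "ty": 0.48, "tz": 0, "twist": -0.14}, {"tx": -0.2, "ty": 0.6, "tz": 0, "twist": -0.175}, {"tx": -0.24, "ty": 0.72, "tz": 0, "twist": -0.21}, {"tx": -0.28, "ty": 0.82, "tz": 0, "twist": -0.245}, {"tx": -0.32, "ty": 0.92, "tz": 0, "twist": -0.28}]}}

```text
t: 3.62
eef_pos: [0.5322, 0.0587, 0.4001]
ee_rot: [3.14, -0.002, -1.999]
force: [0.6, -0.3, -0.8]
width: 0.088
gripper_force: 0.0
```

```bash
python3 - <<'E'
from h import *
s=get_state();print(s["q"],s["eef_pos"],sh(s["eef_pos"],s["ee_rot"][2],(.5145,.1943,.17),np.radians(-92.7)))
E
```

```text
[ 4.76046702e-01  6.27530026e-02  1.74777776e-02 -3.19210224e-04
 -1.52787563e+00 -9.04361834e-01] [0.5322115  0.05874867 0.40013234] (array([-0.464,  0.29 ,  0.921]), np.float64(-0.1213))
```

Emit:
{"name": "arm_command", "arguments": {"commands": [{"tx": -0.06, "ty": 0.04, "tz": 0.12, "twist": -0.02}, {"tx": -0.12, "ty": 0.08, "tz": 0.24, "twist": -0.04}, {"tx": -0.18, "ty": 0.12, "tz": 0.36, "twist": -0.06}, {"tx": -0.24, "ty": 0.16, "tz": 0.48, "twist": -0.08}, {"tx": -0.3, "ty": 0.2, "tz": 0.6, "twist": -0.1}, {"tx": -0.38, "ty": 0.24, "tz": 0.72, "twist": -0.121}, {"tx": -0.464, "ty": 0.29, "tz": 0.84, "twist": -0.121}, {"tx": -0.464, "ty": 0.29, "tz": 0.921, "twist": -0.121}]}}

```text
t: 4.28
eef_pos: [0.5139, 0.1947, 0.167]
ee_rot: [3.138, -0.002, -1.623]
force: [0.5, -0.3, -1.1]
width: 0.0878
gripper_force: 0.0
```

```bash
python3 - <<'E'
from h import *
save("scene","s1.png")
for n in("scene","top"):
  if n=="top": grab_frame(n)
  for q,z in(("wing_grip",.043),("jig_seat",.03)):
    for r in spot_point(q,n)[:1]:print(n,q,r["uv"],r["score"],ray(n,r["uv"],z))
s=get_state();print(s["q"],s["eef_pos"],s["ee_rot"],sh(s["eef_pos"],s["ee_rot"][2],(.5145,.1943,.031),np.radians(-92.5)))
E
```

```text
scene wing_grip [325.6, 201.8] 0.73 [0.52047444 0.19775616 0.043     ]
scene jig_seat [263.5, 265.3] 0.59 [0.45971426 0.3885264  0.03      ]
top wing_grip [313.7, 217.4] 0.53 [0.50590966 0.18547126 0.043     ]
top jig_seat [208.6, 244.3] 0.65 [0.45744707 0.38991957 0.03      ]
[ 7.12715887e-01  1.98200994e-01 -3.40833985e-01  5.91605589e-04
 -1.03007661e+00 -7.67597596e-01] [0.51671115 0.19281419 0.17270947] [-3.14002784e+00  8.04495889e-04 -1.62537330e+00] (array([-0.005,  0.009,  0.567]), np.float64(-0.0035))
```

View pics/s1.png

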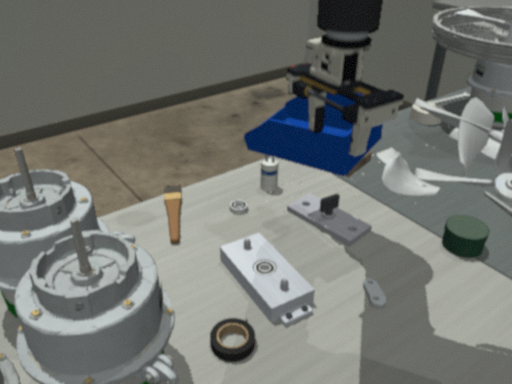

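The fingers straddle the wing seen at (329,204). The jig and bystanders have not moved. I'll descend next.

Emit:
{"name": "arm_command", "arguments": {"commands": [{"tx": 0, "ty": 0, "tz": 0.1, "twist": 0}, {"tx": 0, "ty": 0, "tz": 0.2, "twist": 0}, {"tx": 0, "ty": 0, "tz": 0.3, "twist": 0}, {"tx": 0, "ty": 0, "tz": 0.4, "twist": 0}, {"tx": 0, "ty": 0, "tz": 0.48, "twist": 0}, {"tx": 0, "ty": 0, "tz": 0.54, "twist": 0}, {"tx": 0, "ty": 0, "tz": 0.555, "twist": 0}, {"tx": 0, "ty": 0, "tz": 0.555, "twist": 0}]}}

```text
t: 5.25
eef_pos: [0.5163, 0.1926, 0.0328]
ee_rot: [3.142, -0.0, -1.626]
force: [-0.3, 0.0, -0.1]
width: 0.0882
gripper_force: 0.0
```

```bash
python3 - <<'E'
from h import *
P=[]
for i in range(6):
  s=get_state();P.append(np.r_[s["eef_pos"],s["ee_rot"][2],s["force"]]);grab_frame("scene")
print(np.round(P,4)); a=save("scene","s2.png")
cv2.imwrite("pics/c2.png",cv2.resize(a[120:260,240:400,::-1],None,fx=4,fy=4,interpolation=cv2.INTER_CUBIC))
E
```

```text
[[ 0.5163  0.1926  0.0328 -1.6257 -0.3403  0.0305 -0.0877]
 [ 0.5168  0.1931  0.0337 -1.6254  0.409   0.6027  0.9713]
 [ 0.517   0.1934  0.0341 -1.6252  0.2142 -0.1604  0.3891]
 [ 0.5171  0.1935  0.0343 -1.6251 -0.5145  0.1989  0.3273]
 [ 0.517   0.1935  0.0342 -1.625   1.3626 -0.6422  0.2038]
 [ 0.5168  0.1935  0.0341 -1.625   0.5328 -0.1236 -0.3839]]
```

View pics/c2.png

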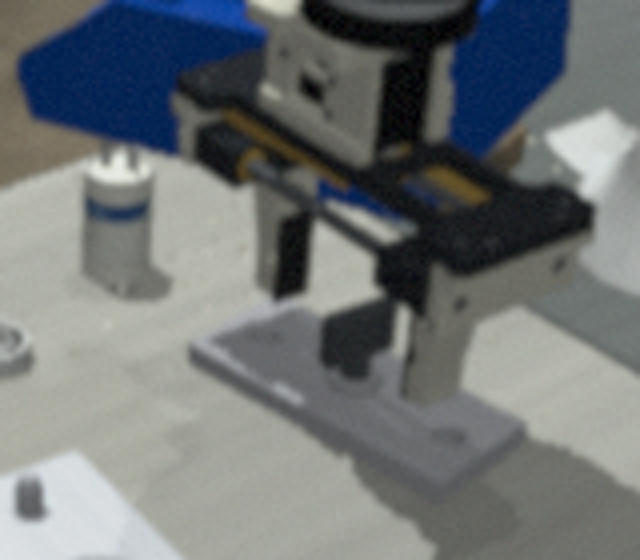

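The wing at (360,340) in the crop stands between the fingers, slightly off-centre. I'll correct that and close.

Emit:
{"name": "arm_command", "arguments": {"commands": [{"tx": -0.003, "ty": 0.01, "tz": 0.016, "twist": 0}, {"tx": -0.003, "ty": 0.01, "tz": 0.016, "twist": 0}, {"tx": -0.003, "ty": 0.01, "tz": 0.016, "twist": 0}, {"tx": -0.003, "ty": 0.01, "tz": 0.016, "twist": 0}, {"tx": -0.003, "ty": 0.01, "tz": 0.016, "twist": 0}, {"tx": -0.003, "ty": 0.01, "tz": 0.016, "twist": 0}, {"tx": -0.003, "ty": 0.01, "tz": 0.016, "twist": 0}, {"tx": -0.003, "ty": 0.01, "tz": 0.016, "twist": 0}]}}

```text
t: 6.27
eef_pos: [0.5135, 0.1939, 0.0286]
ee_rot: [-3.142, 0.0, -1.625]
force: [-0.2, 0.0, -0.7]
width: 0.0876
gripper_force: 0.0
```

Emit:
{"name": "arm_command", "arguments": {"commands": [{"tx": 0, "ty": 0, "tz": 0, "twist": 0}, {"tx": 0, "ty": 0, "tz": 0, "twist": 0}, {"tx": 0, "ty": 0, "tz": 0, "twist": 0}, {"tx": 0, "ty": 0, "tz": 0, "twist": 0}, {"tx": 0, "ty": 0, "tz": 0, "twist": 0}, {"tx": 0, "ty": 0, "tz": 0, "twist": 0}, {"tx": 0, "ty": 0, "tz": 0, "twist": 0}, {"tx": 0, "ty": 0, "tz": 0, "twist": 0}], "claw": 0, "grip_force": 40}}

```text
t: 6.93
eef_pos: [0.5135, 0.1939, 0.0286]
ee_rot: [3.142, -0.0, -1.625]
force: [1.0, 0.2, 0.7]
width: 0.0398
gripper_force: 0.0
```

```bash
python3 - <<'E'
from h import *
for i in range(3):
  s=get_state();print(np.round(np.r_[s["eef_pos"],s["ee_rot"],s["force"],s["width"],s["gripper_force"]],4));grab_frame("top")
E
```

```text
[ 0.5135  0.1939  0.0286  3.1416 -0.     -1.625   0.9707  0.2302  0.7422
  0.0398  0.    ]
[ 0.5135  0.1939  0.0286  3.1416 -0.     -1.625   0.2501 -0.3249  0.0386
  0.0358  0.    ]
[ 0.5135  0.1939  0.0286  3.1416 -0.     -1.625   0.6253  0.1395  0.2071
  0.0315  0.    ]
```

Emit:
{"name": "arm_command", "arguments": {"commands": [{"tx": 0, "ty": 0, "tz": 0, "twist": 0}, {"tx": 0, "ty": 0, "tz": 0, "twist": 0}, {"tx": 0, "ty": 0, "tz": 0, "twist": 0}, {"tx": 0, "ty": 0, "tz": 0, "twist": 0}, {"tx": 0, "ty": 0, "tz": 0, "twist": 0}, {"tx": 0, "ty": 0, "tz": 0, "twist": 0}, {"tx": 0, "ty": 0, "tz": 0, "twist": 0}, {"tx": 0, "ty": 0, "tz": 0, "twist": 0}]}}

```text
t: 7.75
eef_pos: [0.5136, 0.194, 0.0286]
ee_rot: [-3.141, 0.0, -1.625]
force: [1.1, 0.0, -0.4]
width: 0.0115
gripper_force: 40.0
```

Emit:
{"name": "arm_command", "arguments": {"commands": [{"tx": 0, "ty": 0, "tz": -0.04, "twist": 0}, {"tx": 0, "ty": 0, "tz": -0.08, "twist": 0}, {"tx": 0, "ty": 0, "tz": -0.12, "twist": 0}, {"tx": 0, "ty": 0, "tz": -0.18, "twist": 0}, {"tx": 0, "ty": 0, "tz": -0.24, "twist": 0}, {"tx": 0, "ty": 0, "tz": -0.3, "twist": 0}, {"tx": 0, "ty": 0, "tz": -0.36, "twist": 0}, {"tx": 0, "ty": 0, "tz": -0.36, "twist": 0}]}}

```text
t: 8.42
eef_pos: [0.515, 0.1949, 0.1225]
ee_rot: [-3.137, 0.003, -1.624]
force: [-0.1, 1.2, -4.2]
width: 0.0112
gripper_force: 40.0
```

```bash
python3 - <<'E'
from h import *
a=save("scene","s3.png");b=save("top","t3.png")
cv2.imwrite("pics/c3.png",cv2.resize(np.hstack([a[100:300,200:420],b[130:330,160:380]])[:,:,::-1],None,fx=1.8,fy=1.8,interpolation=cv2.INTER_CUBIC))
s=get_state();print(np.round(np.r_[s["eef_pos"],s["ee_rot"],s["force"],s["moment"],s["width"],s["gripper_force"]],4))
# jig at (.454,.390) yaw -5.8; keep cover rotated -13.1
print(sh(s["eef_pos"],s["ee_rot"][2],(.454,.390,s["eef_pos"][2]),s["ee_rot"][2]-np.radians(13.1)))
E
```

```text
[ 5.13500e-01  1.94100e-01  1.19300e-01 -3.14050e+00  1.50000e-03
 -1.62520e+00  2.15900e-01  1.31600e-01 -5.50670e+00  1.59000e-02
  1.99700e-01  7.90000e-03  1.10000e-02  3.99966e+01]
(array([-0.77,  0.28, -0.  ]), np.float64(0.0728))
```

View pics/c3.png

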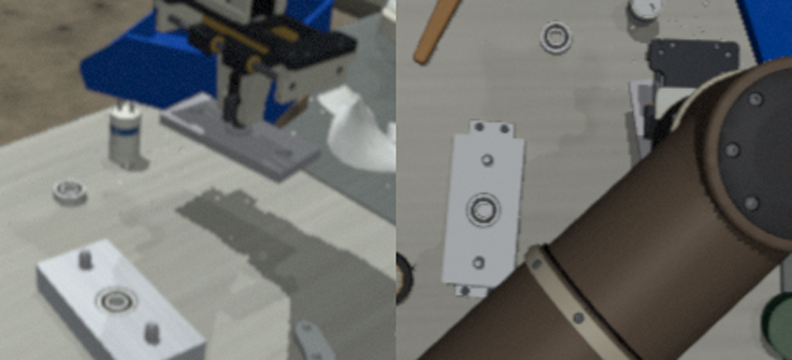

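The cover hangs level at about (240,140) in the left half. I'll carry it over the jig, turning it −13.1°.

Emit:
{"name": "arm_command", "arguments": {"commands": [{"tx": -0.07, "ty": 0.025, "tz": 0, "twist": 0.007}, {"tx": -0.17, "ty": 0.06, "tz": 0, "twist": 0.017}, {"tx": -0.29, "ty": 0.105, "tz": 0, "twist": 0.028}, {"tx": -0.41, "ty": 0.15, "tz": 0, "twist": 0.039}, {"tx": -0.53, "ty": 0.193, "tz": 0, "twist": 0.05}, {"tx": -0.64, "ty": 0.233, "tz": 0, "twist": 0.06}, {"tx": -0.72, "ty": 0.262, "tz": 0, "twist": 0.068}, {"tx": -0.77, "ty": 0.28, "tz": 0, "twist": 0.0728}]}}

```text
t: 9.18
eef_pos: [0.4527, 0.3916, 0.1171]
ee_rot: [3.141, -0.002, -1.854]
force: [1.0, -0.7, -5.0]
width: 0.0109
gripper_force: 40.0
```

Emit:
{"name": "arm_command", "arguments": {"commands": [{"tx": 0, "ty": 0, "tz": 0.03, "twist": 0}, {"tx": 0, "ty": 0, "tz": 0.06, "twist": 0}, {"tx": 0, "ty": 0, "tz": 0.08, "twist": 0}, {"tx": 0, "ty": 0, "tz": 0.1, "twist": 0}, {"tx": 0, "ty": 0, "tz": 0.11, "twist": 0}, {"tx": 0, "ty": 0, "tz": 0.12, "twist": 0}, {"tx": 0, "ty": 0, "tz": 0.12, "twist": 0}, {"tx": 0, "ty": 0, "tz": 0.12, "twist": 0}]}}

```text
t: 9.85
eef_pos: [0.4543, 0.3897, 0.0887]
ee_rot: [-3.141, 0.0, -1.854]
force: [-0.6, 0.0, -4.8]
width: 0.0108
gripper_force: 40.0
```

```bash
python3 - <<'E'
from h import *
a=save("scene","s4.png");b=save("top","t4.png")
cv2.imwrite("pics/c4.png",cv2.resize(np.hstack([a[170:340,190:350],b[165:335,130:290]])[:,:,::-1],None,fx=2.5,fy=2.5,interpolation=cv2.INTER_CUBIC))
for i in range(3):
  s=get_state();print(np.round(np.r_[s["eef_pos"],s["ee_rot"],s["force"],s["moment"],s["q"]],4));grab_frame("top")
E
```

```text
[ 4.5430e-01  3.9000e-01  8.9000e-02 -3.1413e+00  7.0000e-04 -1.8539e+00
  3.1300e-02 -3.3540e-01 -4.3099e+00  4.2600e-02  8.7700e-02 -3.6100e-02
  1.0355e+00  3.5620e-01 -3.3540e-01  1.0000e-04 -8.7850e-01 -1.3187e+00]
[ 4.5430e-01  3.9000e-01  8.9000e-02 -3.1413e+00  7.0000e-04 -1.8539e+00
  5.9600e-02 -5.6340e-01 -4.8352e+00 -1.8700e-02  1.2170e-01 -1.9100e-02
  1.0356e+00  3.5610e-01 -3.3540e-01  1.0000e-04 -8.7850e-01 -1.3187e+00]
[ 4.5420e-01  3.9000e-01  8.9000e-02 -3.1414e+00  7.0000e-04 -1.8537e+00
 -1.8390e-01 -4.7480e-01 -4.9197e+00  3.3700e-02  9.3500e-02  1.3900e-02
  1.0356e+00  3.5610e-01 -3.3540e-01  1.0000e-04 -8.7850e-01 -1.3186e+00]
```

View pics/c4.png

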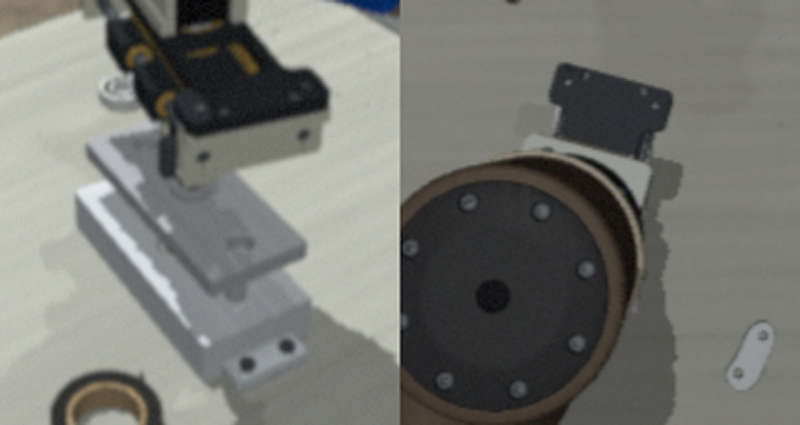

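The cover sits over the jig with its near hole at crop (239,243), right above the near pin at (237,290). I'll compare the hole with the pin, both from the scene camera.

```bash
python3 - <<'E'
from h import *
a=cv2.imread("pics/s0.png");b=cv2.imread("pics/s4.png")
A=a[225:305,220:310];B=b[205:305,215:315]
f=lambda i:cv2.resize(i,None,fx=4.4,fy=4.4,interpolation=cv2.INTER_CUBIC)
A,B=f(A),f(B);h=max(A.shape[0],B.shape[0])
A=cv2.copyMakeBorder(A,0,h-A.shape[0],0,400-A.shape[1],cv2.BORDER_CONSTANT);B=B[:,:400]
cv2.imwrite("pics/c5.png",np.hstack([A,B]))
E
```

```text
(no output)
```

View pics/c5.png

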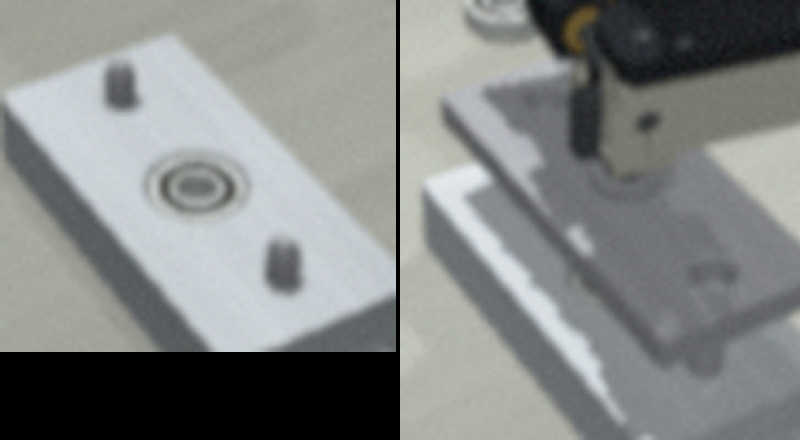

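In the left half the pin tops are at (119,68) and (283,242), with the bearing centre at (196,187). In the right half the near hole is centred at about (711,278).

```bash
python3 - <<'E'
from h import *
np.set_printoptions(precision=4,suppress=True)
A=ray("scene",(246.7,240.1),.047);B=ray("scene",(283.9,279.6),.047)
print(A,B,(A+B)/2,np.linalg.norm(A-B),np.degrees(np.arctan2((B-A)[1],(B-A)[0])), "seat",ray("scene",(264.2,267.1),.03))
H=ray("scene",(285.3,267.8),.0724);print("hole",H,"diff",H-B)
t=np.radians(174.2);print("expected hole",.4543+.055*np.cos(t),.39+.055*np.sin(t))
E
```

```text
[0.5097 0.3853 0.047 ] [0.4018 0.3953 0.047 ] [0.4557 0.3903 0.047 ] 0.10830647561413459 174.69663574357665 seat [0.4557 0.3902 0.03  ]
hole [0.3991 0.3963 0.0724] diff [-0.0027  0.001   0.0254]
expected hole 0.3995815610144166 0.39555809634506206
```

Emit:
{"name": "arm_command", "arguments": {"commands": [{"tx": -0.001, "ty": -0.004, "tz": 0.01, "twist": 0}, {"tx": -0.001, "ty": -0.004, "tz": 0.02, "twist": 0}, {"tx": -0.001, "ty": -0.004, "tz": 0.03, "twist": 0}, {"tx": -0.001, "ty": -0.004, "tz": 0.04, "twist": 0}, {"tx": -0.001, "ty": -0.004, "tz": 0.05, "twist": 0}, {"tx": -0.001, "ty": -0.004, "tz": 0.06, "twist": 0}, {"tx": -0.001, "ty": -0.004, "tz": 0.07, "twist": 0}, {"tx": -0.001, "ty": -0.004, "tz": 0.07, "twist": 0}]}}

```text
t: 10.77
eef_pos: [0.4548, 0.3896, 0.0704]
ee_rot: [3.141, -0.001, -1.854]
force: [-0.3, 0.5, -5.0]
width: 0.011
gripper_force: 40.0
```

```bash
cat > st.py <<'E'
from h import *
P=[]
for i in range(4):
  s=get_state();P.append(np.r_[s["eef_pos"],s["ee_rot"][2],s["force"],s["moment"],s["width"]]);grab_frame("top")
print(np.round(np.mean(P,0),4),s["t"],s["q"][5])
E
python3 st.py
```

```text
[ 0.455   0.3898  0.0708 -1.8537  0.022   0.413  -4.9192  0.0523  0.1415
 -0.0072  0.0109] 10.9167 -1.3170909209771624
```

Emit:
{"name": "arm_command", "arguments": {"commands": [{"tx": 0, "ty": 0, "tz": 0.005, "twist": 0}, {"tx": 0, "ty": 0, "tz": 0.01, "twist": 0}, {"tx": 0, "ty": 0, "tz": 0.015, "twist": 0}, {"tx": 0, "ty": 0, "tz": 0.02, "twist": 0}, {"tx": 0, "ty": 0, "tz": 0.025, "twist": 0}, {"tx": 0, "ty": 0, "tz": 0.03, "twist": 0}, {"tx": 0, "ty": 0, "tz": 0.033, "twist": 0}, {"tx": 0, "ty": 0, "tz": 0.033, "twist": 0}]}}

```text
t: 11.63
eef_pos: [0.455, 0.3898, 0.0626]
ee_rot: [3.142, -0.0, -1.854]
force: [0.3, 0.2, -5.1]
width: 0.0112
gripper_force: 40.0
```

```bash
python3 st.py
```

```text
[ 0.455   0.3898  0.0627 -1.8537 -0.1862  0.3359 -4.8826  0.1285  0.1134
  0.0135  0.011 ] 11.7833 -1.3170868686494364
```

Emit:
{"name": "arm_command", "arguments": {"commands": [{"tx": 0, "ty": 0, "tz": 0.004, "twist": 0}, {"tx": 0, "ty": 0, "tz": 0.008, "twist": 0}, {"tx": 0, "ty": 0, "tz": 0.012, "twist": 0}, {"tx": 0, "ty": 0, "tz": 0.015, "twist": 0}, {"tx": 0, "ty": 0, "tz": 0.018, "twist": 0}, {"tx": 0, "ty": 0, "tz": 0.018, "twist": 0}, {"tx": 0, "ty": 0, "tz": 0.018, "twist": 0}, {"tx": 0, "ty": 0, "tz": 0.018, "twist": 0}]}}

```text
t: 12.5
eef_pos: [0.4551, 0.3899, 0.0586]
ee_rot: [-3.141, 0.0, -1.853]
force: [-1.3, 0.3, -0.2]
width: 0.0112
gripper_force: 40.0
```

```bash
python3 st.py
```

```text
[ 0.4551  0.3899  0.0586 -1.8536 -2.2659 -0.2391  1.2517 -0.0928  0.8777
  0.0058  0.011 ] 12.65 -1.3170993729258211
```

The cover is seated: its weight is off the wrist at the expected height. I'll turn it clockwise now.

Emit:
{"name": "arm_command", "arguments": {"commands": [{"tx": 0, "ty": 0, "tz": 0, "twist": 0.03}, {"tx": 0, "ty": 0, "tz": 0, "twist": 0.06}, {"tx": 0, "ty": 0, "tz": 0, "twist": 0.09}, {"tx": 0, "ty": 0, "tz": 0, "twist": 0.12}, {"tx": 0, "ty": 0, "tz": 0, "twist": 0.15}, {"tx": 0, "ty": 0, "tz": 0, "twist": 0.18}, {"tx": 0, "ty": 0, "tz": 0, "twist": 0.21}, {"tx": 0, "ty": 0, "tz": 0, "twist": 0.24}]}}

```text
t: 13.37
eef_pos: [0.4558, 0.3896, 0.0586]
ee_rot: [-3.141, 0.001, -2.612]
force: [1.3, -2.2, 1.1]
width: 0.0112
gripper_force: 40.0
```

```bash
python3 st.py
```

```text
[ 0.4557  0.3897  0.0586 -2.6114  1.2445 -1.8475  0.5958 -0.8007 -0.6537
  0.0263  0.011 ] 13.5167 -2.068701436018414
```

Emit:
{"name": "arm_command", "arguments": {"commands": [{"tx": 0, "ty": 0, "tz": 0, "twist": 0.03}, {"tx": 0, "ty": 0, "tz": 0, "twist": 0.06}, {"tx": 0, "ty": 0, "tz": 0, "twist": 0.09}, {"tx": 0, "ty": 0, "tz": 0, "twist": 0.12}, {"tx": 0, "ty": 0, "tz": 0, "twist": 0.15}, {"tx": 0, "ty": 0, "tz": 0, "twist": 0.17}, {"tx": 0, "ty": 0, "tz": 0, "twist": 0.185}, {"tx": 0, "ty": 0, "tz": 0, "twist": 0.19}]}}

```text
t: 14.23
eef_pos: [0.4553, 0.3896, 0.0585]
ee_rot: [-3.141, 0.0, 3.079]
force: [1.0, -2.9, 3.1]
width: 0.0111
gripper_force: 40.0
```

```bash
python3 st.py
```

```text
[ 0.4553  0.3896  0.0585  3.0802  1.8757 -3.4588  3.3536 -1.3897 -0.7204
  0.0536  0.0112] 14.3833 -2.6653113073160877
```

Emit:
{"name": "arm_command", "arguments": {"commands": [{"tx": 0, "ty": 0, "tz": 0, "twist": 0.005}, {"tx": 0, "ty": 0, "tz": 0, "twist": 0.01}, {"tx": 0, "ty": 0, "tz": 0, "twist": 0.015}, {"tx": 0, "ty": 0, "tz": 0, "twist": 0.02}, {"tx": 0, "ty": 0, "tz": 0, "twist": 0.02}, {"tx": 0, "ty": 0, "tz": 0, "twist": 0.02}, {"tx": 0, "ty": 0, "tz": 0, "twist": 0.02}, {"tx": 0, "ty": 0, "tz": 0, "twist": 0.02}]}}

```text
t: 15.1
eef_pos: [0.4551, 0.39, 0.0585]
ee_rot: [3.141, 0.0, 3.015]
force: [1.5, -4.1, 5.6]
width: 0.0109
gripper_force: 40.0
```

```bash
python3 st.py
```

```text
[ 0.4551  0.3899  0.0585  3.0154  1.6437 -3.7816  5.568  -1.5696 -0.5817
  0.1204  0.011 ] 15.25 -2.731341813543469
```

Emit:
{"name": "arm_command", "arguments": {"commands": [{"tx": 0, "ty": 0, "tz": 0, "twist": 0.005}, {"tx": 0, "ty": 0, "tz": 0, "twist": 0.01}, {"tx": 0, "ty": 0, "tz": 0, "twist": 0.015}, {"tx": 0, "ty": 0, "tz": 0, "twist": 0.015}, {"tx": 0, "ty": 0, "tz": 0, "twist": 0.015}, {"tx": 0, "ty": 0, "tz": 0, "twist": 0.015}, {"tx": 0, "ty": 0, "tz": 0, "twist": 0.015}, {"tx": 0, "ty": 0, "tz": 0, "twist": 0.015}]}}

```text
t: 15.97
eef_pos: [0.4551, 0.39, 0.0585]
ee_rot: [3.141, 0.0, 2.968]
force: [1.6, -4.1, 5.9]
width: 0.0111
gripper_force: 40.0
```

```bash
python3 st.py
```

```text
[ 0.4551  0.39    0.0585  2.9684  1.4025 -3.9984  5.3989 -1.518  -0.522
  0.2024  0.011 ] 16.1167 -2.77832754453953
```

The moment rises steadily past the friction level, so the screw has bottomed. I'll back off about 93°.

Emit:
{"name": "arm_command", "arguments": {"commands": [{"tx": 0, "ty": 0, "tz": 0, "twist": -0.03}, {"tx": 0, "ty": 0, "tz": 0, "twist": -0.06}, {"tx": 0, "ty": 0, "tz": 0, "twist": -0.09}, {"tx": 0, "ty": 0, "tz": 0, "twist": -0.12}, {"tx": 0, "ty": 0, "tz": 0, "twist": -0.15}, {"tx": 0, "ty": 0, "tz": 0, "twist": -0.18}, {"tx": 0, "ty": 0, "tz": 0, "twist": -0.21}, {"tx": 0, "ty": 0, "tz": 0, "twist": -0.24}]}}

```text
t: 16.83
eef_pos: [0.4549, 0.3911, 0.0585]
ee_rot: [3.14, 0.001, -2.557]
force: [-1.2, -0.4, 4.6]
width: 0.0111
gripper_force: 40.0
```

Emit:
{"name": "arm_command", "arguments": {"commands": [{"tx": 0, "ty": 0, "tz": 0, "twist": -0.035}, {"tx": 0, "ty": 0, "tz": 0, "twist": -0.07}, {"tx": 0, "ty": 0, "tz": 0, "twist": -0.105}, {"tx": 0, "ty": 0, "tz": 0, "twist": -0.14}, {"tx": 0, "ty": 0, "tz": 0, "twist": -0.175}, {"tx": 0, "ty": 0, "tz": 0, "twist": -0.21}, {"tx": 0, "ty": 0, "tz": 0, "twist": -0.245}, {"tx": 0, "ty": 0, "tz": 0, "twist": -0.28}]}}

```text
t: 17.5
eef_pos: [0.4542, 0.3915, 0.0585]
ee_rot: [3.141, 0.002, -1.676]
force: [-5.1, 1.5, 5.4]
width: 0.011
gripper_force: 40.0
```

```bash
python3 st.py
```

```text
[ 0.4543  0.3915  0.0585 -1.6751 -4.9909  1.748   5.401   0.6449  1.9761
 -0.027   0.0111] 17.65 -1.1438235935170522
```

Emit:
{"name": "arm_command", "arguments": {"commands": [{"tx": 0, "ty": 0, "tz": 0, "twist": 0}, {"tx": 0, "ty": 0, "tz": 0, "twist": 0}, {"tx": 0, "ty": 0, "tz": 0, "twist": 0}, {"tx": 0, "ty": 0, "tz": 0, "twist": 0}, {"tx": 0, "ty": 0, "tz": 0, "twist": 0}, {"tx": 0, "ty": 0, "tz": 0, "twist": 0}, {"tx": 0, "ty": 0, "tz": 0, "twist": 0}, {"tx": 0, "ty": 0, "tz": 0, "twist": 0}], "claw": 0.6}}

```text
t: 18.37
eef_pos: [0.4551, 0.3898, 0.0583]
ee_rot: [3.142, -0.0, -1.681]
force: [-0.6, -0.1, -0.2]
width: 0.0519
gripper_force: 0.0
```

Emit:
{"name": "arm_command", "arguments": {"commands": [{"tx": 0, "ty": 0, "tz": 0, "twist": 0}, {"tx": 0, "ty": 0, "tz": -0.05, "twist": 0}, {"tx": 0, "ty": 0, "tz": -0.1, "twist": 0}, {"tx": 0, "ty": 0, "tz": -0.2, "twist": 0}, {"tx": 0, "ty": 0, "tz": -0.3, "twist": 0}, {"tx": 0, "ty": 0, "tz": -0.4, "twist": 0}, {"tx": 0, "ty": 0, "tz": -0.5, "twist": 0}, {"tx": 0, "ty": 0, "tz": -0.6, "twist": 0}]}}

```text
t: 19.03
eef_pos: [0.455, 0.3896, 0.2097]
ee_rot: [-3.142, 0.0, -1.681]
force: [0.4, -0.2, 0.5]
width: 0.0527
gripper_force: 0.0
```

Emit:
{"name": "arm_command", "arguments": {"commands": [{"tx": 0.1, "ty": 0, "tz": 0, "twist": 0}, {"tx": 0.2, "ty": 0, "tz": 0, "twist": 0}, {"tx": 0.3, "ty": 0, "tz": 0, "twist": 0}, {"tx": 0.4, "ty": 0, "tz": 0, "twist": 0}, {"tx": 0.5, "ty": 0, "tz": 0, "twist": 0}, {"tx": 0.6, "ty": 0, "tz": 0, "twist": 0}, {"tx": 0.7, "ty": 0, "tz": 0, "twist": 0}, {"tx": 0.7, "ty": 0, "tz": 0, "twist": 0}]}}

```text
t: 19.7
eef_pos: [0.4346, 0.2125, 0.2085]
ee_rot: [3.141, -0.0, -1.683]
force: [0.3, -0.1, -0.4]
width: 0.0526
gripper_force: 0.0
```

```bash
python3 - <<'E'
from h import *
a=save("scene","s6.png");b=save("top","t6.png")
cv2.imwrite("pics/c6.png",cv2.resize(np.hstack([a[160:330,190:350],b[165:335,130:290]])[:,:,::-1],None,fx=2.5,fy=2.5,interpolation=cv2.INTER_CUBIC))
s=get_state();print(s["eef_pos"],s["force"],s["width"],s["t"])
E
```

```text
[0.43588507 0.21521326 0.20879828] [-0.25815541  0.150135   -0.00285892] 0.05235779242703672 19.8
```

View pics/c6.png

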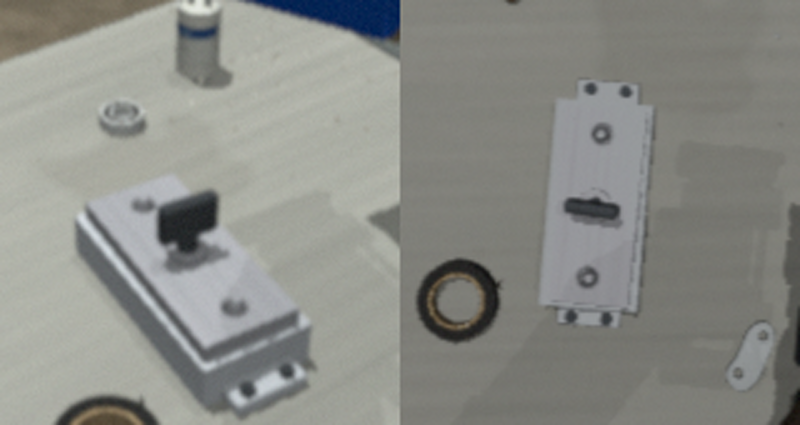

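The final picture shows both pins showing in the holes at (601,133) and (588,277). The plate is flush, the wing is square to it at (592,208), and the bystanders are in place.

```bash
python3 -c "
from station import *
print(job_done())"
```

```text
the job is handed in; nothing more can be done
None
```

The job is handed in at about 20 s of the 48 s limit, though no verdict came back: the cover lies flush on the jig with both pins through its holes. The wing screw was bottomed (the wrist moment climbed well past the friction level) and backed off about a quarter turn. The gripper is clear, and the capacitor and loose bearing look unmoved.

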